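Swing the desk camera to the whiteboard and store the view

TASK

Turn the desk camera to the small whiteboard using its jog stick: tilt the stick straight sideways, towards the side of the desk on which the whiteboard stands, as far as it goes, and hold it there until the camera has swung right round to its stop. Let the stick come back upright, and then press the wide white key on the controller fully down to store the view and let go of it. Do not touch the camera, do not push the stick forwards or back, and leave everything else on the desk where it is.

Things in the scene. Friction and masses are not known exactly. Their poses are not given: they have to be found in the camera images.
- console: Camera controller, fixed: flat grey box, 200 (x) by 280 (y) by 45 mm high. Origin under its centre, z up, -x its front edge (to the robot, yawed up to 0.3 rad), +y its left seen from the robot. In this frame the stick's pivot is at (30, 70, 45) mm, the store key's centre at (30, -70) mm. Four small round black fixed buttons at x = 75 mm beyond the key are not used.
- stick_top (a point): Top centre of the jog stick, black, upright, 105 mm above its pivot (in the controller's top face): thin steel shaft, and from 40 to 105 mm above the pivot a round handle 32 mm in diameter (24 at its ends). Upright, this point is 150 mm above the desk. Rubber boot at the foot: 72 mm wide, 28 high. Push it with shut fingers; clamped in pads kept vertical it cannot tilt.
- stick (a joint): Sideways tilt of the stick, rad: 0 upright, positive to the controller's +y, stops at +-0.45. Centring spring 1.6 N m/rad (about 10 N at 70 mm above the pivot holds it fully over), damped, no bounce when let go. Tilt to +y turns the camera to +y, -y to -y; it follows slowly: only tilts beyond 0.4 take it to its stop, in 2 to 6 s.
- stick_fore (a joint): Forward tilt of the same stick in rad: 0 upright, positive away from the robot (controller's +x). Same spring. Must stay within about 0.2 either way.
- key_top (a point): Centre of the top of the store key: the only white key on the controller, 36 (x) by 64 (y) mm, its top 61 mm above the desk, 14 mm proud of the controller.
- key (a joint): How far the store key is pressed, m: 0 up, 0.006 fully down. It springs back; about 4 N press it fully down.
- camera: Round white foot of the camera (130 mm in diameter, fixed to the desk beyond the controller), origin under its centre, x y z axes as the world's. The camera turns on it, 160 mm high in all. Not to be touched.
- cam_pan (a joint): Where the camera looks, rad: 0 straight at the robot (-x), positive turned to +y, negative to -y, stops at +-1.0. It moves only by the stick, once tilted over 0.15 to 0.2, and stays where it is when the stick is let go.
- lens (a point): Middle of the front of the camera's lens barrel (black, 72 mm across), 92 mm from the turning axis, 115 mm above the desk.
- board: Small whiteboard in an aluminium frame, 280 mm wide, 210 mm high, standing on a foot 100 by 240 mm, fixed, either far to the left (+y) or far to the right (-y) of the camera. Origin under its foot's centre.
- speaker: Wooden loudspeaker, 160 by 140 by 210 mm, fixed, on the other side. Origin under its centre.
- eraser: Whiteboard eraser, wood and grey felt, 45 by 110 by 30 mm, lying loose on the front part of the controller. Origin under its centre. Leave alone.
- mug: White mug, 80 mm wide, 95 mm high, loose. Leave alone.
- stapler: Black stapler, 140 by 36 by 57 mm, loose. Leave alone.
- tape: Grey tape dispenser, 150 by 60 by 96 mm, loose. Leave alone.
- penpot: Square dark steel pen pot, 75 mm wide, 90 mm high, pens to 148 mm, loose. Leave alone.

How it is judged:
On the way, in this order (a step that is already met when the one before it is completed fails the run):
1. the stick is held tilted towards the whiteboard's side and the camera has swung round to within 0.1 rad of its stop on that side (((y of board in the frame of camera above 0 m and value of joint stick above 0.3 rad and value of joint cam_pan above 0.9 rad) or (y of board in the frame of camera below 0 m and value of joint stick below -0.3 rad and value of joint cam_pan below -0.9 rad))), for 0.3 s.
2. the stick is back upright and let go (value of joint stick between -0.08 and 0.08 rad and value of joint stick_fore between -0.08 and 0.08 rad and contact force between anything else and stick below 0.3 N), for 0.2 s.
3. the store key is pressed down at least 4.5 mm while the stick is upright and the camera faces the whiteboard (value of joint key above 0.0045 m and value of joint stick between -0.08 and 0.08 rad and ((y of board in the frame of camera above 0 m and value of joint cam_pan above 0.9 rad) or (y of board in the frame of camera below 0 m and value of joint cam_pan below -0.9 rad))), for 0.05 s.
At the end, for the whole second after the job is handed in: The camera is turned towards the whiteboard's side to within 0.1 rad of its stop, the stick is upright within 0.08 rad both ways, the store key is up again (within 1.5 mm), and the loose things are at rest (((y of board in the frame of camera above 0 m and value of joint cam_pan above 0.9 rad) or (y of board in the frame of camera below 0 m and value of joint cam_pan below -0.9 rad)) and value of joint stick between -0.08 and 0.08 rad and value of joint stick_fore between -0.08 and 0.08 rad and value of joint key below 0.0015 m and linear speed of each of eraser, mug, stapler, tape, penpot below 0.02 m/s); the robot touches nothing.
It fails at once if the robot touches the camera (contact force between any of the fingers, the arm and camera above 1 N).
It fails at once if the stick is pushed forwards or back by more than 0.2 rad (not (value of joint stick_fore between -0.2 and 0.2 rad)).
It fails at once if a loose bystander is moved by more than 25 mm (distance of any of eraser, mug, stapler, tape, penpot from where it was at the start of the episode above 0.025 m).
It also fails if it takes over 54 s, if anything falls off the work surface, if the arm or the gripper's body presses on something with over 40 N, if the wrist force passes 120 N, or if a joint passes its speed limit or range.

ROBOT

A 6-joint arm with a two-finger parallel gripper is mounted at the origin on the work surface. World frame = base frame: x ahead of the robot, y to its left, z up, the work surface at z = 0. Lengths are in m, angles in rad, forces in N, time in s.
With the tool pointing down it reaches from about 0.375 to 0.9 m from the base axis. Payload 3.1 kg.
Tool frame: the origin (TCP) lies between the finger pads; the fingertips stand 11 mm ahead of it and the grasp point (between the pads) lies 8 mm behind it; z points along the fingers, y is the line along which they close (so a half turn about z gives the same grasp; the last joint's range is limited). The gripper opens to 85 mm and grips with 20 to 120 N. Pads are 22 mm wide; open, the fingers measure 114 mm over their backs; the gripper's body (76 mm by 85 mm) begins 54 mm behind the grasp point. The pads swing forward as they close: fully open they stand 13 mm farther back than shut.
Start: joints at [-1.296, 0.527, 1.433, -0, 1.181, -0.178], TCP at [0.274, -0.562, 0.242] pointing down, gripper open.
Joint ranges: [-3.08, 3.08], [-0.75, 2.2], [0.22, 2.44], [-1.43, 4.57], [0, 2.65], [-2.85, 2.85]. Speed limits (rad/s): [2.79, 2.79, 3.14, 3.14, 3.14, 3.14].

INTERFACE

Orientations are given as a unit quaternion [w, x, y, z].
In Python, from rig import ctrl gives the robot as it stands.
- The arm moves only by the tool shift_gripper, called after "Call:" by a JSON object that holds its "op" and its "data", one argument or row to a line. Schema: {"type":"object","properties":{"steps":{"type":"array","items":{"type":"array","items":{"type":"array","items":{"type":"number"},"minItems":7,"maxItems":7},"minItems":1,"maxItems":12},"minItems":1,"maxItems":1},"force":{"type":"number"},"only":{"type":"string"},"quiet":{"type":"boolean"},"lines":{"type":"string"}},"required":["steps"],"additionalProperties":false}. steps is a list that holds a single list of rows (three levels of brackets), with 1 to 12 rows, each of 7 numbers: the opening from 0.0 (shut) to 1.0 (fully open), then dx, dy, dz in units of 25 mm, then a rotation vector rx, ry, rz in rad; each row is the pose to reach, as a shift and turn from the pose commanded when the call began, along the tool's axes at that moment; what a row does not reach only later rows make up. A row lasts 1/8 s, in which the tool goes at most 0.0625 m and 0.188 rad, less where a joint would pass 70% of its speed; a pose out of reach is approached as far as the arm can. The fingers move at their own pace and stop on an object; force is the grip in N (left out, the last holds). Time passes only in rows, so rows that do not move let the fingers close. The tool returns the time, the measured TCP pose, the force, the opening and the grip force at its end. only (a regular expression) keeps the lines of the reply that match it, lines (a string "A,B") keeps lines A to B, and quiet returns only ok. Input that does not fit is refused with a message, and nothing moves.
- ctrl.sense(): the state, without advancing time (a new reading comes with each control period).
- ctrl.capture(name): name is "side" or "top"; returns a dict with "color" (400x640x3 uint8, red, green, blue), "intrinsics" (3x3 intrinsics, pixels), "extrinsics" (4x4, takes a point from camera to world coordinates). Camera axes: x right, y up, looking along -z (the intrinsics and any distortion apply to the point x, -y, -z); pixel columns grow to the right and rows downward; lengths in m; the calibration is good to about 2 mm. A picture is of the moment at which its call begins. There is no depth.
- ctrl.sign_off(): hands the job in; it is judged then, once.
The state is a dict: "time_s": time; "joint_pos": joint angles; "qvel": joint speeds; "joint_efforts": joint torques, N m; "tool_pos": TCP position; "tool_rot": TCP orientation; "force": force on the tool from outside, world axes, zero at the start; "wrist_torque": the same for the moment, N m; "gripper_width": opening from 0.0 (shut) to 1.0 (fully open); "finger_force": force on a finger pad.
Only numpy, scipy, OpenCV 4.12 (cv2) and the standard library are available. Lean on these libraries where they do the work, as an engineer would, in place of code of your own. Each camera call takes 0.05 s, during which the arm holds its last target. There are 200 camera calls.

## Working session

There is one attempt and no reset: what is moved stays moved. The work goes in short steps, Python scripts to look and compute and a tool call to move; the robot and the scene stay as the last step left them, time stands still between calls to the robot, and variables do not carry over. Pictures are saved under pics/ and viewed, at most 10 in all, crops included, and the job is handed in when it is done.

```bash
ls; mkdir -p pics
```

Run:
```python
from rig import ctrl
import cv2
for n in("side","top"):
    c=ctrl.capture(n); cv2.imwrite(f"pics/{n}0.png",c["color"][:,:,::-1]); print(c["intrinsics"],c["extrinsics"],[k for k in c])
s=ctrl.sense(); print(s)
```

```text
pics
rig.py
[[443.39897857   0.         318.80640268]
 [  0.         443.39897857 198.5463973 ]
 [  0.           0.           1.        ]] [[-0.99818472  0.04687459 -0.03781573  0.53210169]
 [-0.05889542 -0.62842794  0.775635    1.33166671]
 [ 0.01259311  0.77645418  0.63004787  1.17860409]
 [ 0.          0.          0.          1.        ]] ['color', 'intrinsics', 'extrinsics']
[[443.96333299   0.         311.41706435]
 [  0.         443.96333299 201.95944145]
 [  0.           0.           1.        ]] [[-0.0266349   0.99776631 -0.06126143  0.50670629]
 [-0.9994932  -0.02551204  0.01903879  0.01236395]
 [ 0.01743336  0.06173748  0.99794016  1.51800131]
 [ 0.          0.          0.          1.        ]] ['color', 'intrinsics', 'extrinsics']
{'time_s': 0.1, 'joint_pos': array([-1.29552889e+00,  5.28371110e-01,  1.43376212e+00, -1.25162558e-06,
        1.18143087e+00, -1.78496239e-01]), 'qvel': array([-0.0010329 , -0.00128853, -0.003365  ,  0.00072332,  0.00265847,
        0.00046428]), 'joint_efforts': array([ 3.51883209e-04, -4.43305564e+01, -1.78586805e+01, -1.52745042e-04,
        3.89745052e-03,  1.19800652e-05]), 'tool_pos': array([ 0.27382567, -0.56112857,  0.24143659]), 'tool_rot': array([-9.84539985e-04,  9.74372005e-01,  2.24940492e-01, -4.82541810e-05]), 'force': array([-0.72753947, -0.22456428, -0.04909712]), 'wrist_torque': array([-0.01959491,  0.05093374,  0.01365673]), 'finger_force': 0.0, 'gripper_width': 0.9988986618506511}
```

View pics/side0.png

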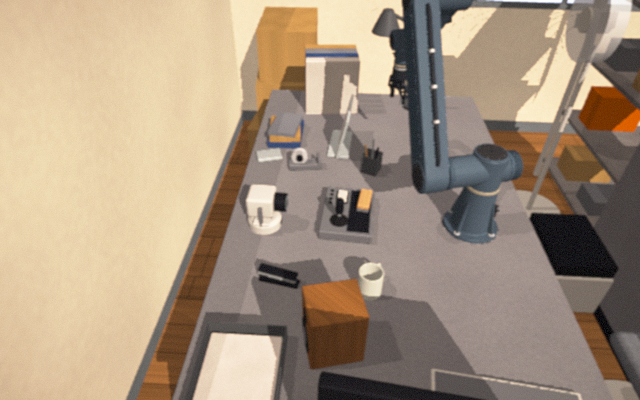

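View pics/top0.png

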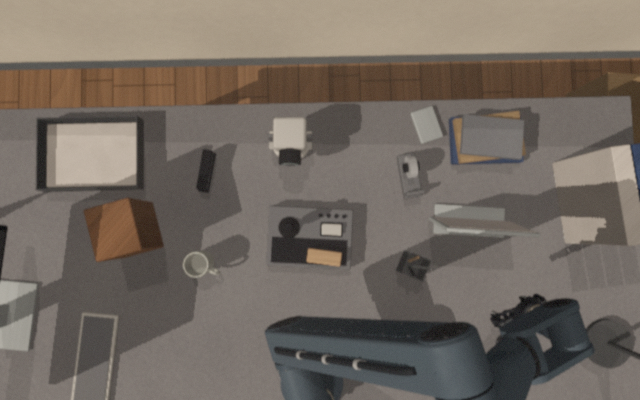

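The side view shows the whiteboard at (345,125), the speaker at (335,320) and the controller at (348,213). In the top view the board is at (475,218), on the right (-y), and the speaker is on the left at (123,228). The stick is near (289,227) and the white key near (331,229). So the stick has to go to -y.

Create h.py:
```python
import numpy as np,cv2
from rig import ctrl
def ray(c,p):
    K,E=c["intrinsics"],c["extrinsics"]
    v=np.linalg.inv(K)@[p[0],p[1],1]; return E[:3,3],E[:3,:3]@(v*[1,-1,-1])
def onz(c,p,z):
    o,d=ray(c,p); return o+d*(z-o[2])/d[2]
def px(c,P):
    q=c["extrinsics"][:3,:3].T@(np.array(P)-c["extrinsics"][:3,3])*[1,-1,-1]; q=c["intrinsics"]@q; return q[:2]/q[2]
```

Run:
```python
from h import *
t=ctrl.capture("top"); s=ctrl.capture("side")
a=cv2.resize(t["color"][190:285,255:365],None,fx=5,fy=5,interpolation=cv2.INTER_CUBIC)
b=cv2.resize(s["color"][170:250,310:390],None,fx=5,fy=5,interpolation=cv2.INTER_CUBIC)
cv2.imwrite("pics/a1.png",a[:,:,::-1]); cv2.imwrite("pics/b1.png",b[:,:,::-1])
g=t["color"][205:245,310:350].min(2)
m=(g>150).astype(np.uint8); n,l,st,ce=cv2.connectedComponentsWithStats(m)
for i in range(1,n):
    if st[i,4]>20:
        p=ce[i]+[310,205]; print(st[i],p,onz(t,p,.061)); print(cv2.minAreaRect(np.argwhere(l==i)[:,::-1].astype(np.float32)))
```

```text
[ 12  20  19  10 166] [330.8373494  229.12048193] [ 0.5053299  -0.07671778  0.061     ]
((21.0, 24.5), (9.0, 18.0), 90.0)
```

View pics/a1.png

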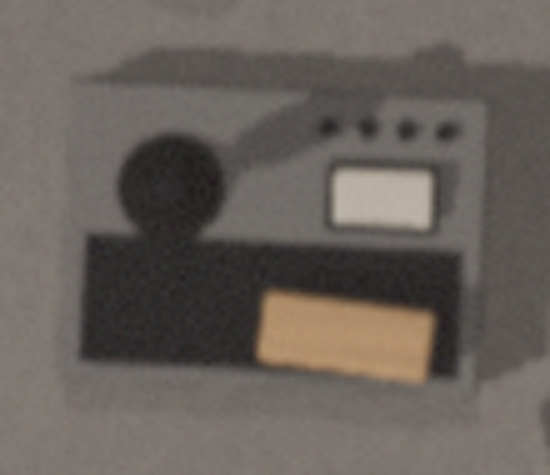

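View pics/b1.png

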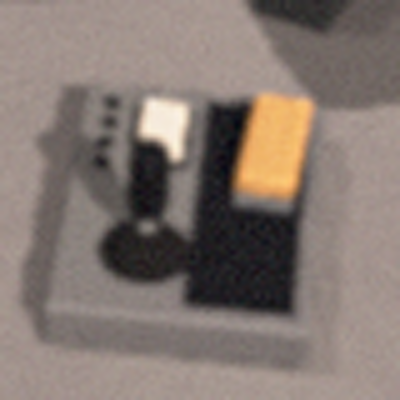

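The top crop shows the boot at crop (171,187), the key at (383,198), and the console's back edge running from (75,82) to (487,100). In the side crop the handle top is at about (150,148) and the shaft foot at (148,228).

Run:
```python
from h import *
t=ctrl.capture("top"); s=ctrl.capture("side")
T=lambda x,y:np.array([255+x/5-.4,190+y/5-.4]); S=lambda x,y:np.array([310+x/5-.4,170+y/5-.4])
e=[onz(t,T(*p),.045) for p in((75,82),(487,100),(88,235),(462,253))]
for a,b in((0,1),(2,3)):
    d=e[a]-e[b]; print("yaw",np.arctan2(-d[0],d[1]),np.linalg.norm(d))
k=onz(t,T(383,198),.061); k2=onz(s,S(164,129),.061); b=onz(t,T(171,187),.06)
d=b-k; print("key",k,k2,"boot",b,"yaw",np.arctan2(-d[0],d[1]),np.linalg.norm(d[:2]))
yaw=np.arctan2(-d[0],d[1])
P=k[:2]+.14*np.array([-np.sin(yaw),np.cos(yaw)]); print("pivot",P)
for z in(.085,.15): print(z,px(t,[*P,z]),(px(s,[*P,z])-[310,170]+.4)*5)
for n,c,p,z in(("cam",t,(290,135),.15),("penpot",t,(413,266),.1),("mug",t,(196,265),.09)): print(n,onz(c,p,z))
r=ctrl.sense(); from scipy.spatial.transform import Rotation as R
q=r["tool_rot"]; print(R.from_quat(np.roll(q,-1)).as_matrix().round(3))
```

```text
yaw -0.06949886433272262 0.2740133753360206
yaw -0.07492745224571913 0.24772509706325913
key [ 0.5050381  -0.07789982  0.061     ] [ 0.50529176 -0.07141712  0.061     ] boot [0.51593159 0.06082948 0.06      ] yaw -0.07836258269682704 0.1391563417067745
pivot [0.51599764 0.06167055]
0.085 [288.27888065 226.94408925] [148.17326975 213.33930324]
0.15 [287.54779284 226.82616862] [151.84719085 146.52151878]
cam [0.80123502 0.04738364 0.15      ]
penpot [ 0.38120573 -0.33271641  0.1       ]
mug [0.40292584 0.35751957 0.09      ]
[[ 0.899  0.438 -0.   ]
 [ 0.438 -0.899  0.001]
 [ 0.    -0.001 -1.   ]]
```
Yaw ≈ -0.075 . Pivot (0.5155, 0.061). Key (0.505,-0.077). Console +y dir u=(0.075,0.997); +x dir (0.997,-0.075).

Careful with the scale: shifts go in units of 25 mm. That gives: -0.501 m is -20.04, -0.02 m is -0.8.

Call:
{"op": "shift_gripper", "data": {
  "steps": [
    [[0,4,-4,-1.2,0,0,0.1],[0,4,-4,-1.2,0,0,0.1],[0,6,-6,-1.2,0,0,0.2],[0,8,-8,-1.2,0,0,0.3],[0,10,-9.8,-1.2,0,0,0.4],[0,12,-11.6,-1.2,0,0,0.529],[0,14,-13.6,-1.2,0,0,0.529],[0,16,-15.6,-1.2,0,0,0.529],[0,17.6,-17.2,-1.2,0,0,0.529],[0,19.2,-18.8,-0.8,0,0,0.529],[0,20.68,-20.04,0,0,0,0.529],[0,20.68,-20.04,0,0,0,0.529]]
  ]
}}

```text
time_s: 1.8
tool_pos: [0.5195, 0.118, 0.2419]
tool_rot: [-0.0, 0.999, -0.036, 0.0]
force: [0.2, -0.5, -0.6]
gripper_width: -0.002
finger_force: 0.0
```

Call:
{"op": "shift_gripper", "data": {
  "steps": [
    [[0,0,0,2,0,0,0],[0,0,0,4,0,0,0],[0,0,0,5.16,0,0,0],[0,0,0,5.16,0,0,0],[0,0,0.4,5.16,0,0,0],[0,0,0.8,5.16,0,0,0],[0,0,1.12,5.16,0,0,0],[0,0,1.36,5.16,0,0,0],[0,0,1.6,5.16,0,0,0],[0,0,1.8,5.16,0,0,0],[0,0,1.8,5.16,0,0,0]]
  ],
  "force": 40
}}

```text
time_s: 3.18
tool_pos: [0.516, 0.0707, 0.1137]
tool_rot: [-0.001, 0.999, -0.038, 0.0]
force: [0.5, 5.6, 5.3]
gripper_width: -0.0
finger_force: 3.8
```

Run:
```python
from h import *
t=ctrl.capture("top"); s=ctrl.capture("side")
a=cv2.resize(t["color"][100:285,250:370],None,fx=3,fy=3); b=cv2.resize(s["color"][150:260,230:390],None,fx=3,fy=3)
o=np.zeros((555,850,3),np.uint8); o[:555,:360]=a; o[:330,365:845]=b; o=o[:, :845]
o=cv2.resize(o,(790,520)); cv2.imwrite("pics/c1.png",o[:,:,::-1])
```

```text
(no output)
```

View pics/c1.png

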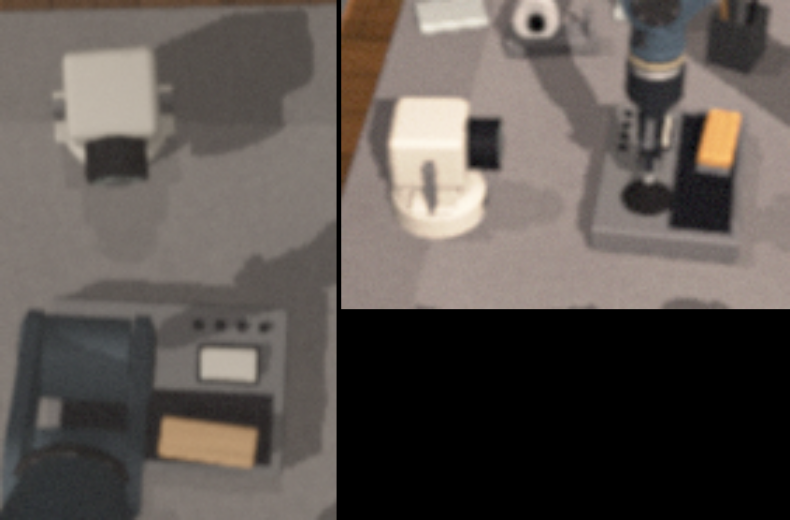

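The side view shows the shut fingers against the handle at about (650,150). The camera still faces the robot, with its lens at (117,160). I'll push further and hold.

In the tool's units: 0.01 m is 0.4, 0.005 m is 0.2.

Call:
{"op": "shift_gripper", "data": {
  "steps": [
    [[0,0,0.2,0,0,0,0],[0,0,0.4,0,0,0,0],[0,0,0.4,0,0,0,0],[0,0,0.4,0,0,0,0]]
  ]
}}

```text
time_s: 3.78
tool_pos: [0.5145, 0.0628, 0.1129]
tool_rot: [-0.002, 0.999, -0.039, -0.0]
force: [1.8, 12.3, 0.3]
gripper_width: -0.003
finger_force: 5.8
```

Call:
{"op": "shift_gripper", "data": {
  "steps": [
    [[0,0,0.12,0,0,0,0],[0,0,0.24,0,0,0,0],[0,0,0.24,0,0,0,0],[0,0,0.24,0,0,0,0]]
  ]
}}

```text
time_s: 4.28
tool_pos: [0.5137, 0.058, 0.1126]
tool_rot: [-0.003, 0.999, -0.039, -0.001]
force: [1.9, 16.8, -1.1]
gripper_width: 0.002
finger_force: 7.3
```

Run:
```python
from h import *
t=ctrl.capture("top"); s=ctrl.capture("side")
a=cv2.resize(t["color"][100:240,250:370],None,fx=3,fy=3); b=cv2.resize(s["color"][170:250,320:390],None,fx=5,fy=5)
o=np.zeros((420,720,3),np.uint8); o[:,:360]=a; o[:400,365:715]=b
cv2.imwrite("pics/c2.png",o[:,:,::-1])
```

```text
(no output)
```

View pics/c2.png

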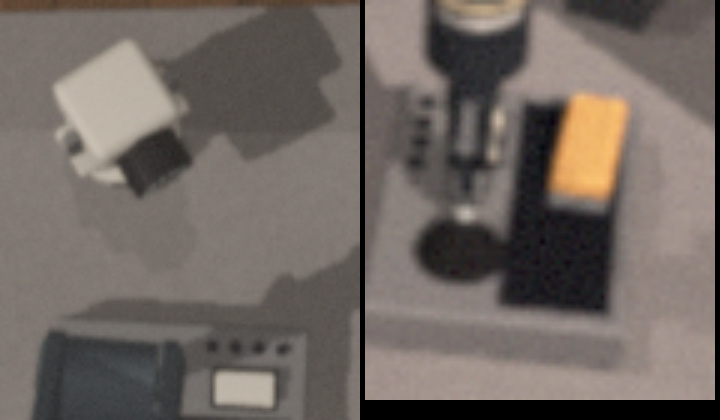

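The camera has turned to the right by about 0.6 rad, with the lens at (155,165), and the stick leans over. I'll go a few millimetres further and hold.

In the tool's units: 0.003 m is 0.12, 0.005 m is 0.2.

Call:
{"op": "shift_gripper", "data": {
  "steps": [
    [[0,0,0.12,0,0,0,0],[0,0,0.2,0,0,0,0],[0,0,0.2,0,0,0,0],[0,0,0.2,0,0,0,0],[0,0,0.2,0,0,0,0],[0,0,0.2,0,0,0,0],[0,0,0.2,0,0,0,0],[0,0,0.2,0,0,0,0],[0,0,0.2,0,0,0,0],[0,0,0.2,0,0,0,0],[0,0,0.2,0,0,0,0],[0,0,0.2,0,0,0,0]]
  ]
}}

```text
time_s: 5.88
tool_pos: [0.513, 0.0558, 0.1124]
tool_rot: [-0.005, 0.999, -0.04, -0.001]
force: [3.3, 27.0, -2.5]
gripper_width: 0.002
finger_force: 11.4
```

Call:
{"op": "shift_gripper", "data": {
  "steps": [
    [[0,0,0,0,0,0,0],[0,0,0,0,0,0,0],[0,0,0,0,0,0,0],[0,0,0,0,0,0,0],[0,0,0,0,0,0,0],[0,0,0,0,0,0,0],[0,0,0,0,0,0,0],[0,0,0,0,0,0,0],[0,0,0,0,0,0,0],[0,0,0,0,0,0,0],[0,0,0,0,0,0,0],[0,0,0,0,0,0,0]]
  ]
}}

```text
time_s: 7.38
tool_pos: [0.513, 0.0558, 0.1124]
tool_rot: [-0.005, 0.999, -0.04, -0.001]
force: [3.1, 27.8, -3.0]
gripper_width: -0.0
finger_force: 11.4
```

Create m.py:
```python
from h import *
t=ctrl.capture("top"); r=t["color"][115:180,262:330]
m=(r.max(2)<70).astype(np.uint8); n,l,st,ce=cv2.connectedComponentsWithStats(m)
i=1+st[1:,4].argmax(); P=onz(t,ce[i]+[262,115],.13)
w=(r.min(2)>150).astype(np.uint8); n,l,st,cw=cv2.connectedComponentsWithStats(w); j=1+st[1:,4].argmax()
Q=onz(t,cw[j]+[262,115],.155); print(P,Q,"edge angle",cv2.minAreaRect(np.argwhere(l==j)[:,::-1].astype(np.float32)),"pan(rough)",np.arctan2(P[1]-Q[1],Q[0]-P[0]))
```

```bash
python3 m.py
```

```text
[ 0.76881236 -0.00729193  0.13      ] [0.80222858 0.06013868 0.155     ] edge angle ((22.26404571533203, 22.477527618408203), (28.51394271850586, 39.53792190551758), 32.00538635253906) pan(rough) -1.1107032915419488
```

The force shows the stick is at its stop, and the camera's pan is about -1.0. I'll hold a little longer, check again, then back off smoothly.

Call:
{"op": "shift_gripper", "data": {
  "steps": [
    [[0,0,0,0,0,0,0],[0,0,0,0,0,0,0],[0,0,0,0,0,0,0],[0,0,0,0,0,0,0],[0,0,0,0,0,0,0],[0,0,0,0,0,0,0],[0,0,0,0,0,0,0],[0,0,0,0,0,0,0],[0,0,0,0,0,0,0],[0,0,0,0,0,0,0],[0,0,0,0,0,0,0],[0,0,0,0,0,0,0]]
  ]
}}

```text
time_s: 8.93
tool_pos: [0.513, 0.0558, 0.1124]
tool_rot: [-0.005, 0.999, -0.04, -0.001]
force: [3.0, 26.5, -2.7]
gripper_width: -0.006
finger_force: 11.4
```

```bash
python3 m.py
```

```text
[ 0.76859223 -0.00731723  0.13      ] [0.80221012 0.05992275 0.155     ] edge angle ((22.19117546081543, 22.51470375061035), (28.297266006469727, 39.444671630859375), 30.963754653930664) pan(rough) -1.1071736530536571
```

Call:
{"op": "shift_gripper", "data": {
  "steps": [
    [[0,0,-0.4,0,0,0,0],[0,0,-0.8,0,0,0,0],[0,0,-1.2,0,0,0,0],[0,0,-1.6,0,0,0,0],[0,0,-2.2,0,0,0,0],[0,0,-2.8,0,0,0,0],[0,0,-2.8,0,0,0,0],[0,0,-2.8,-2,0,0,0],[0,0,-2.8,-4,0,0,0],[0,0,-2.8,-4.8,0,0,0],[0,0,-2.8,-4.8,0,0,0],[0,0,-2.8,-4.8,0,0,0]]
  ]
}}

```text
time_s: 10.48
tool_pos: [0.5183, 0.1189, 0.2319]
tool_rot: [0.0, 0.999, -0.038, -0.001]
force: [-0.7, -0.6, -0.3]
gripper_width: 0.003
finger_force: 0.0
```

```bash
python3 m.py
```

```text
[ 0.7688426  -0.00702314  0.13      ] [0.802698   0.05971699 0.155     ] edge angle ((22.14706039428711, 22.588237762451172), (28.297269821166992, 39.27317810058594), 30.963756561279297) pan(rough) -1.1013480076612054
```

In the tool's units: 0.195 m is 7.8, 0.15 m is 6.

Call:
{"op": "shift_gripper", "data": {
  "steps": [
    [[0,0,2,0,0,0,0],[0,0,4,0,0,0,0],[0,0,6,0,0,0,0],[0,0.04,7.8,0,0,0,0],[0,0.04,7.8,0,0,0,0],[0,0.04,7.8,2,0,0,0],[0,0.04,7.8,4,0,0,0],[0,0.04,7.8,5.2,0,0,0],[0,0.04,7.8,5.8,0,0,0],[0,0.04,7.8,5.8,0,0,0]]
  ]
}}

```text
time_s: 11.78
tool_pos: [0.505, -0.0745, 0.0872]
tool_rot: [-0.001, 0.999, -0.037, -0.001]
force: [0.1, -0.2, -0.2]
gripper_width: 0.006
finger_force: 0.0
```

Run:
```python
from h import *
t=ctrl.capture("top"); s=ctrl.capture("side")
a=cv2.resize(t["color"][100:285,250:370],None,fx=3,fy=3); b=cv2.resize(s["color"][170:250,310:390],None,fx=5,fy=5)
o=np.zeros((555,765,3),np.uint8); o[:,:360]=a; o[:400,365:]=b
cv2.imwrite("pics/d1.png",o[:,:,::-1])
```

```text
(no output)
```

View pics/d1.png

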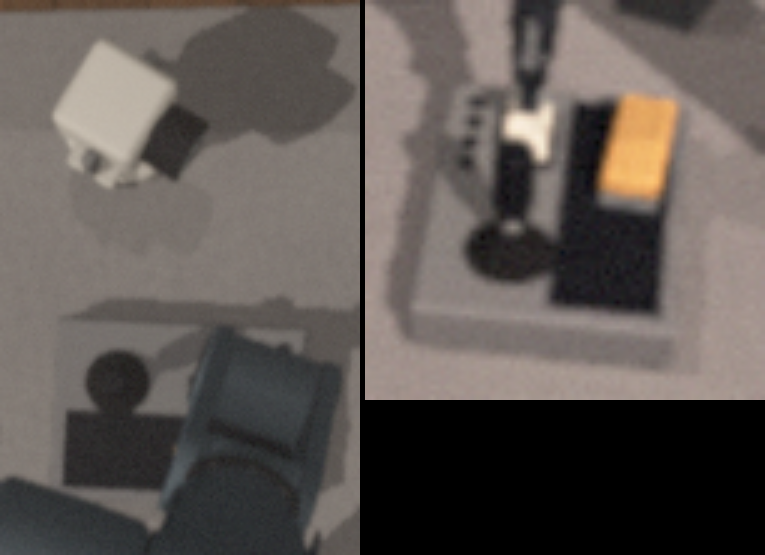

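The camera is turned right round to the board, the stick stands upright (515,185), and the fingers are over the white key at (530,105). Next is the press: the tips are at 0.076, the key top at 0.061, and fully down is 0.055.

Call:
{"op": "shift_gripper", "data": {
  "steps": [
    [[0,0,0,0.4,0,0,0],[0,0,0,0.6,0,0,0],[0,0,0,0.72,0,0,0],[0,0,0,0.84,0,0,0],[0,0,0,0.92,0,0,0],[0,0,0,0.92,0,0,0],[0,0,0,0.92,0,0,0]]
  ]
}}

```text
time_s: 12.75
tool_pos: [0.5057, -0.0753, 0.066]
tool_rot: [0.0, 0.999, -0.038, 0.0]
force: [-1.6, 1.5, 7.1]
gripper_width: -0.001
finger_force: 3.5
```

In the tool's units: 0.003 m is 0.12, 0.002 m is 0.08.

Call:
{"op": "shift_gripper", "data": {
  "steps": [
    [[0,0,0,0.08,0,0,0],[0,0,0,0.12,0,0,0],[0,0,0,0.12,0,0,0],[0,0,0,0.12,0,0,0]]
  ]
}}

```text
time_s: 13.25
tool_pos: [0.5058, -0.0753, 0.0652]
tool_rot: [0.0, 0.999, -0.037, 0.001]
force: [-5.7, 0.6, 26.7]
gripper_width: -0.0
finger_force: 13.0
```

Call:
{"op": "shift_gripper", "data": {
  "steps": [
    [[0,0,0,-0.4,0,0,0],[0,0,0,-1.2,0,0,0],[0,0,0,-3.2,0,0,0],[0,0,0,-4.8,0,0,0],[0,0,0,-6,0,0,0],[0,0,0,-6,0,0,0],[0,0,0,-6,0,0,0],[0,0,0,-6,0,0,0]]
  ]
}}

```text
time_s: 14.25
tool_pos: [0.5048, -0.075, 0.2108]
tool_rot: [-0.001, 0.999, -0.038, -0.002]
force: [-0.9, 0.5, 0.3]
gripper_width: 0.002
finger_force: 0.0
```

```bash
python3 m.py
```

```text
[ 0.76862533 -0.00701746  0.13      ] [0.80240185 0.0598683  0.155     ] edge angle ((22.147056579589844, 22.588233947753906), (28.297266006469727, 39.27317428588867), 30.963754653930664) pan(rough) -1.10316611557278
```

The key bottomed out at 27 N and was released, so I'm handing in.

```bash
python3 -c "
from rig import ctrl
print(ctrl.sign_off())"
```

```text
the job is handed in; nothing more can be done
None
```

I tilted the stick to -y until the camera reached its stop facing the whiteboard, let it come back upright, pressed the store key fully down and released it, then handed the job in at about 14 s; the hand-in returned no verdict.

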